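# Peel the top stain tray off its clinging stack and hold it ready beside the bottle

## Robot

A 6-joint arm with a two-finger parallel gripper is mounted at the origin on a cart in front of the work surface, level with it; the furniture and walls round the work are solid. World frame = base frame: x ahead of the robot, y to its left, z up, the work surface at z = 0. Lengths are in m, angles in rad, forces in N, time in s.
With the tool pointing down it reaches from about 0.325 to 0.925 m from the base axis. Payload 3.1 kg.
Tool frame: the origin (TCP) lies at the very end of the fingers, on their centre line; the grasp point (between the pads) lies 19 mm behind it (robot.pinch_z is the distance from the TCP to the grasp point, in m); z points along the fingers, y is the line along which they close (so a half turn about z gives the same grasp; the last joint's range is limited). The gripper opens to 85 mm and grips with 20 to 120 N. Pads are 22 mm wide; open, the fingers measure 114 mm over their backs; the gripper's body (76 mm by 85 mm) begins 54 mm behind the grasp point. The pads swing forward as they close: fully open they stand 13 mm farther back than shut.
Start: joints at [-1.256, 0.217, 1.613, -0, 1.311, -0.112], TCP at [0.259, -0.569, 0.231] pointing down, gripper open.
Joint ranges: [-2.75, 2.75], [-0.78, 2.1], [0.31, 2.55], [-1.13, 4.27], [0.13, 2.63], [-2.58, 2.58]. Speed limits (rad/s): [2.79, 2.79, 3.14, 3.14, 3.14, 3.14].

## Interface

Orientations are given as a unit quaternion [w, x, y, z].
In Python, from station import robot, snapshot, ticket, spot_in, silhouettes gives the robot as it stands.
- The arm moves only by the tool send_rows, never from a script. Its argument "series" is a list of rows, each a list of 3 entries, a list of its own where there are three numbers: the shift along the world's x, y, z in m, then the turn, a rotation vector about the world's x, y, z in rad, then the closure, from -1 (fully open) to 1 (shut). A call has 1 to 10 rows; each row shifts and turns the commanded pose from where the row before left it; what a row does not reach is not made up. A row lasts 1/12 s, in which the tool goes at most 41.7 mm and 7.16 degrees, less where a joint would pass 70% of its speed; a pose out of reach is approached as far as the arm can. A call with a gripper value outside its range is refused whole. The fingers move at their own pace and stop on an object; "force" is the grip in N (left out, the last holds). Time passes only in rows, so rows that do not move let the fingers close. It gives the time, the measured TCP pose, the force, the opening and the grip force at its end, in the units of the state.
- robot.read_state(): the state, without advancing time (a new reading comes with each control period).
- snapshot(name): name is "scene" or "top" or "wrist"; returns a dict with "pixels" (420x560x3 uint8, red, green, blue), "fx", "fy", "cx", "cy" (pixels), "dist" ([k1, k2, p1, p2, k3] as OpenCV has them; the pictures are not rectified), "view" (4x4, takes a point from world to camera coordinates). Camera axes: x right, y up, looking along -z (the intrinsics and any distortion apply to the point x, -y, -z); pixel columns grow to the right and rows downward; lengths in m; the calibration is good to about 2 mm. A picture is of the moment at which its call begins. There is no depth.
- ticket.hand_in(): hands the job in; it is judged then, once.
Trained networks look in the newest picture that a camera, given by its name, has taken for a name from the list of things; names that differ only in an ending like _2 or _b are one class to them, and where a whole thing is asked for, a point or a joint stands for the part that bears it (a point fixed in the world has none). Each returns a list of dicts, best first, with "p" (0 to 1); they miss things now and then, are a little off and sometimes report something else, mostly with a low value. They report only what shows in the picture. A call takes as long as a camera call.
- spot_in(camera, label): "bbox" ([left, top, right, bottom] in pixels, round what is visible of it).
- silhouettes(camera, label): "pixels" (420x560 bool, what is visible of it) and "bbox" ([left, top, right, bottom] in pixels, round what is visible of it).
The state is a dict: "time": time; "joints": joint angles; "joint_velocities": joint speeds; "joint_efforts": joint torques, N m; "ee_pos": TCP position; "tool_rot": TCP orientation; "force": force on the tool from outside, world axes, zero at the start; "moment": the same for the moment, N m; "grip_width": opening from 0.0 (shut) to 1.0 (fully open); "grip_force": force on a finger pad.
Only numpy, scipy, OpenCV 4.12 (cv2) and the standard library are available. Lean on these libraries where they do the work, as an engineer would, in place of code of your own. Each camera call takes 0.05 s, during which the arm holds its last target. There are 200 camera calls.

## Task

The amber dropper bottle of wood stain has fallen over: first stand it upright on the bench and let go of it. Then peel the top white tray off the stack it clings to: lift the corner with the orange upright tab while the far corner still rests on the stack, so that the snap tongues let go one after another and the stack stays where it stands, and lift the tray right off. Finish while still holding the tray, level and still, about 10 cm above the bench with its rim a few centimetres beside the upright bottle, touching neither bottle nor stack, ready for stain to be dripped into it.

Things in the scene. Friction and masses are not known exactly. Their poses are not given: they have to be found in the camera images.
- dropper_bottle: amber glass bottle with black dropper bulb, 102 mm tall, 70 g, lying on the bench. Its body is a 33 mm wide cylinder for the first 60 mm from the base, then a 24 mm neck to 77 mm, then the 13 mm bulb. Origin: centre of its underside; z runs from base to bulb (level while fallen, up when it stands). Rolls if pushed sideways
- tray_stack: plywood caddy on a 168 mm square steel plate, 1.5 kg, standing loose on the bench, with three white nested trays pressed home on it; its rim, on which the top tray sits, is 66 mm up. Origin: on the bench under its centre. The squares' corners lie on its x and y axes, the tab corner of the top tray on -x. More than about 8 N upwards at the tab tips it
- tray: top tray, white plastic, square, 128 mm over the rim (166 mm over two corners), 22 mm tall, 60 g, hollow, sloping walls, 3 mm floor. Origin: centre of its underside, 53 mm above the stack's origin when nested; z up; corners on its x and y axes, tab corner on -x. A snap tongue halfway along each side, 70 mm from the centre, reaches down to 1 mm above its underside
- tray_tab (a point): middle of the orange upright tab on the tray's corner: 9 mm thick along the tray's x, 30 mm wide along its y, standing 24 mm above the rim. This point is 78 mm from the tray's centre towards -x, 36 mm above its underside, 14 mm above the rim's top. A finger has room on both sides: the tray's hollow and free air
- tray_front (a point): underside of the tray's rim at the tab corner: 83 mm towards -x from its centre, 13 mm above its underside. Lifting here takes about 5 N: each tongue hooks under a spring bead of the tray below, holds with about 2.5 N and comes free after a rise of about 5 mm; with this corner up 40 mm and the far one resting all four are free
- tray_back (a point): underside of the tray's rim at the far corner, across from the tab: 83 mm towards +x from its centre, 13 mm above its underside; coincides with stack_back while nested. The tray turns about this corner when peeled, and a tab gripped by its broad faces takes the tool's tilt with it
- stack_back (a point): top of the stack's rim at the far corner, across from the tab: 83 mm towards +x from the stack's centre, 66 mm above the bench
- wax_pot: bystander: small pot with a red lid, 58 mm across, 50 mm high; origin in the middle of its underside
- sanding_block: bystander: cork sanding block, 56 x 97 x 28 mm; origin in the middle of its underside
- jar: bystander: clear glass jar with a yellow lid, 59 mm across, 85 mm tall; origin in the middle of its underside

How it is judged:
On the way, in this order (a step that is already met when the one before it is completed fails the run):
1. the bottle stands upright on the bench, let go (angle between dropper_bottle's own z axis and vertical below 0.1 rad and height (world z) of dropper_bottle below 0.008 m and contact force between the fingers and dropper_bottle below 0.05 N and linear speed of dropper_bottle below 0.03 m/s), for 0.2 s.
2. the tab corner of the top tray is up by 18 mm or more while the opposite corner still rests on the stack (within 12 mm of its seat) (z of tray_front in the frame of tray_stack above 0.084 m and distance between tray_back and stack_back below 0.012 m), for 0.1 s.
At the end, for the whole second after the job is handed in: the fingers hold the tray, at rest, level within 0.2 rad, its underside 50 to 180 mm above the bench, its centre 85 to 200 mm from the bottle, touching neither bottle nor stack; the bottle stands upright on the bench; the stack stands flat within 40 mm of its place (angle between dropper_bottle's own z axis and vertical below 0.1 rad and height (world z) of dropper_bottle below 0.008 m and contact force between the fingers and tray above 1 N and contact force between tray and tray_stack below 0.05 N and contact force between tray and dropper_bottle below 0.05 N and height (world z) of tray between 0.05 and 0.18 m and angle between tray's own z axis and vertical below 0.2 rad and linear speed of tray below 0.03 m/s and horizontal distance between tray and dropper_bottle between 0.085 and 0.2 m and angle between tray_stack's own z axis and vertical below 0.03 rad and height (world z) of tray_stack below 0.005 m and distance of tray_stack from where it was at the start of the episode below 0.04 m); the arm keeps its last pose, push and grip.
It fails at once if the stack is carried or tipped up with the top tray (raised 15 mm or tilted 0.15 rad) (height (world z) of tray_stack above 0.015 m or angle between tray_stack's own z axis and vertical above 0.15 rad).
It fails at once if the wax pot, the sanding block or the jar is shoved by more than 30 mm (distance of any of wax_pot, sanding_block, jar from where it was at the start of the episode above 0.03 m).
It also fails if it takes over 61 s, if anything falls off the work surface, if the arm or the gripper's body presses on something with over 40 N, if the wrist force passes 120 N, or if a joint passes its speed limit or range.

## Working session

There is one attempt and no reset: what is moved stays moved. The work goes in short steps, Python scripts to look and compute and a tool call to move; the robot and the scene stay as the last step left them, time stands still between calls to the robot, and variables do not carry over. Pictures are saved under pics/ and viewed, at most 10 in all, crops included, and the job is handed in when it is done.

Besides the shell and the picture viewer there is one more tool, called after "Emit:" as name([rows], argument=value, ...), one row to a line, values as JSON. send_rows: Moves the arm, as the interface text tells. Its arguments: {"type":"object","properties":{"series":{"type":"array","items":{"type":"array"}},"force":{"type":"number"}},"required":["series"]}

```bash
mkdir -p pics; ls; cat > h.py <<'E'
import numpy as np, cv2
from station import robot, snapshot, ticket, spot_in, silhouettes
def K(s): return np.array([[s['fx'],0,s['cx']],[0,s['fy'],s['cy']],[0,0,1.]])
F=np.diag([1,-1,-1.])
def proj(s,P):
    V=np.array(s['view']); c=(np.atleast_2d(P)@V[:3,:3].T+V[:3,3])@F
    return cv2.projectPoints(c.reshape(-1,1,3),np.zeros(3),np.zeros(3),K(s),np.array(s['dist'],float))[0].reshape(-1,2)
def ray(s,uv):
    V=np.array(s['view']); n=cv2.undistortPoints(np.array(uv,float).reshape(-1,1,2),K(s),np.array(s['dist'],float)).reshape(-1,2)
    d=np.c_[n,np.ones(len(n))]@F@V[:3,:3]; o=-V[:3,:3].T@V[:3,3]; return o,d
def onz(s,uv,z):
    o,d=ray(s,uv); return o+d*((z-o[2])/d[:,2])[:,None]
def save(s,n,scale=1.4):
    cv2.imwrite('pics/'+n,cv2.resize(s['pixels'][:,:,::-1],None,fx=scale,fy=scale))
E
python3 - <<'E'
from h import *
a={}
for c in ['scene','top']:
    s=snapshot(c); a[c]=s['pixels']
    V=np.array(s['view']); print(c,-V[:3,:3].T@V[:3,3],s['fx'],s['dist'])
    for l in ['dropper_bottle','tray_stack','tray','tray_tab','wax_pot','sanding_block','jar']:
        r=spot_in(c,l)[:2]
        for q in r: 
            b=q['bbox'];print(l,round(q['p'],2),np.round(b),onz(s,[[(b[0]+b[2])/2,(b[1]+b[3])/2]],.02).round(3))
    save(s,c+'1.png')
E
```

```text
pics
scene [0.10231945 0.82554105 0.65483053] 414.35217796441884 [-0.06303778  0.          0.          0.          0.        ]
dropper_bottle 0.65 [294. 214. 310. 234.] [[ 0.508 -0.189  0.02 ]]
dropper_bottle 0.18 [202. 253. 276. 281.] [[0.566 0.087 0.02 ]]
tray_stack 0.8 [196. 250. 276. 285.] [[0.572 0.092 0.02 ]]
tray 0.79 [206. 229. 268. 264.] [[0.62  0.007 0.02 ]]
tray_tab 0.88 [207. 230. 267. 265.] [[0.618 0.01  0.02 ]]
wax_pot 0.88 [263. 291. 286. 329.] [[0.413 0.19  0.02 ]]
sanding_block 0.86 [309. 180. 330. 197.] [[ 0.55  -0.453  0.02 ]]
jar 0.96 [167. 253. 194. 292.] [[0.684 0.173 0.02 ]]
top [ 0.3419701  -0.13856129  1.24492056] 432.0961049960574 [-0.03281378  0.          0.          0.          0.        ]
dropper_bottle 0.67 [282. 239. 316. 250.] [[ 0.508 -0.192  0.02 ]]
tray_stack 0.61 [170. 182. 246. 260.] [[0.575 0.072 0.02 ]]
tray 0.58 [176. 188. 233. 244.] [[0.59  0.082 0.02 ]]
tray_tab 0.91 [177. 189. 236. 245.] [[0.587 0.077 0.02 ]]
wax_pot 0.72 [146. 263. 171. 283.] [[0.424 0.206 0.02 ]]
sanding_block 0.57 [384. 210. 422. 238.] [[ 0.571 -0.491  0.02 ]]
jar 0.97 [152. 182. 176. 203.] [[0.66  0.205 0.02 ]]
```

View pics/top1.png

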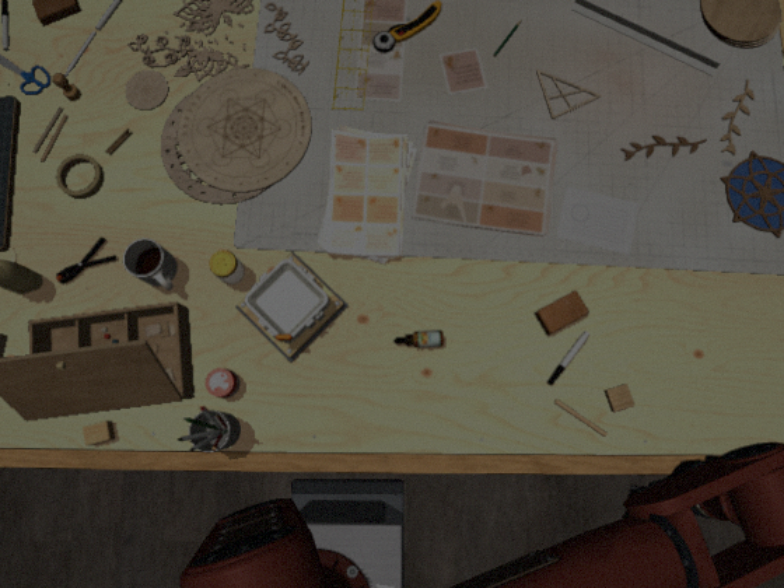

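View pics/scene1.png

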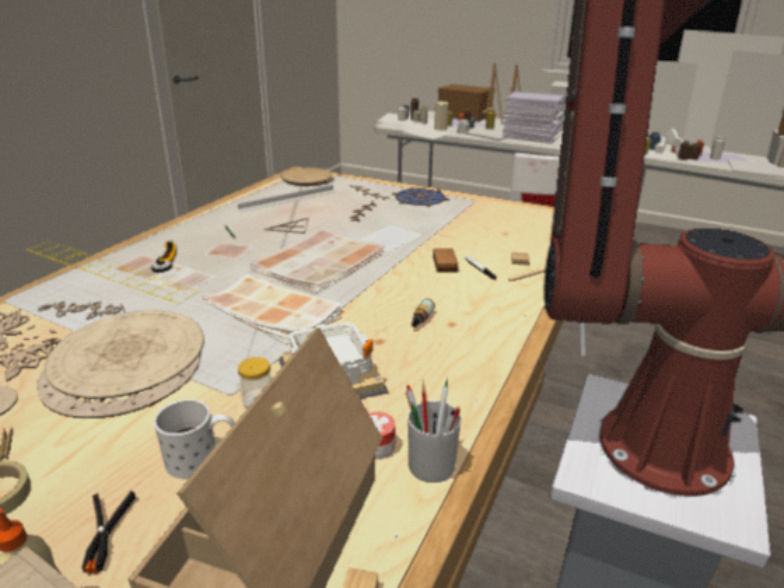

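```bash
python3 - <<'E'
from h import *
print([d for d in dir(robot) if d[0]!='_'], robot.read_state()['tool_rot'])
s=snapshot('top')
for l in ['dropper_bottle','tray_tab','tray','tray_stack']:
    r=silhouettes('top',l)
    for q in r[:2]:
        m=q['pixels'].astype(np.uint8); c=cv2.findContours(m,0,1)[0]; c=max(c,key=cv2.contourArea)
        b=cv2.boxPoints(cv2.minAreaRect(c)); z={'dropper_bottle':.0165}.get(l,.066)
        print(l,q['p'],m.sum()); print(onz(s,b,z).round(3).tolist())
E
```

```text
['IKError', 'pinch_z', 'read_state'] [ 3.22362899e-05  9.77316312e-01  2.11784858e-01 -2.39813708e-06]
dropper_bottle 0.62 342
[[0.533, -0.143, 0.016], [0.534, -0.241, 0.016], [0.499, -0.24, 0.016], [0.499, -0.143, 0.016]]
tray_tab 0.58 2098
[[0.597, 0.172, 0.066], [0.684, 0.06, 0.066], [0.569, -0.026, 0.066], [0.485, 0.085, 0.066]]
tray 0.74 2285
[[0.568, 0.175, 0.066], [0.69, 0.088, 0.066], [0.598, -0.029, 0.066], [0.481, 0.058, 0.066]]
tray_stack 0.68 929
[[0.57, 0.174, 0.066], [0.688, 0.065, 0.066], [0.576, -0.048, 0.066], [0.462, 0.061, 0.066]]
```

Emit:
send_rows([
  [[0.018,0.034,0],[0,0,0],-1],
  [[0.018,0.034,0],[0,0,0],-1],
  [[0.018,0.034,0],[0,0,0],-1],
  [[0.018,0.034,0],[0,0,0],-1],
  [[0.018,0.034,0],[0,0,0],-1],
  [[0.018,0.034,0],[0,0,0],-1],
  [[0.018,0.034,0],[0,0,0],-1],
  [[0.018,0.034,0],[0,0,0],-1],
  [[0.018,0.034,0],[0,0,0],-1],
  [[0,0,0],[0,0,0],-1],
])

```text
time: 1.88
ee_pos: [0.423, -0.2573, 0.2314]
tool_rot: [-0.001, 0.977, 0.215, 0.001]
force: [0.5, 0.3, -0.3]
grip_width: 1.002
grip_force: 0.0
```

```bash
python3 - <<'E'
from h import *
s=snapshot('wrist'); save(s,'w1.png'); V=np.array(s['view']); print(-V[:3,:3].T@V[:3,3],V[:3,:3].round(2),s['fx'])
for l in ['dropper_bottle','tray_tab','tray']:
    for q in silhouettes('wrist',l)[:2]:
        m=q['pixels'].astype(np.uint8); c=cv2.findContours(m,0,1)[0]; c=max(c,key=cv2.contourArea)
        b=cv2.boxPoints(cv2.minAreaRect(c)); z={'dropper_bottle':.0165}.get(l,.075)
        print(l,q['p'],m.sum(),q['bbox']); print(onz(s,b,z).round(3).tolist())
E
```

```text
[ 0.48581512 -0.22718281  0.37342054] [[ 0.42 -0.91 -0.  ]
 [ 0.87  0.4  -0.27]
 [ 0.25  0.11  0.96]] 375.5075406575701
dropper_bottle 0.87 3852 [198.7, 21.6, 317.8, 84.2]
[[0.494, -0.139, 0.017], [0.528, -0.14, 0.017], [0.536, -0.24, 0.017], [0.501, -0.242, 0.017]]
```

View pics/w1.png

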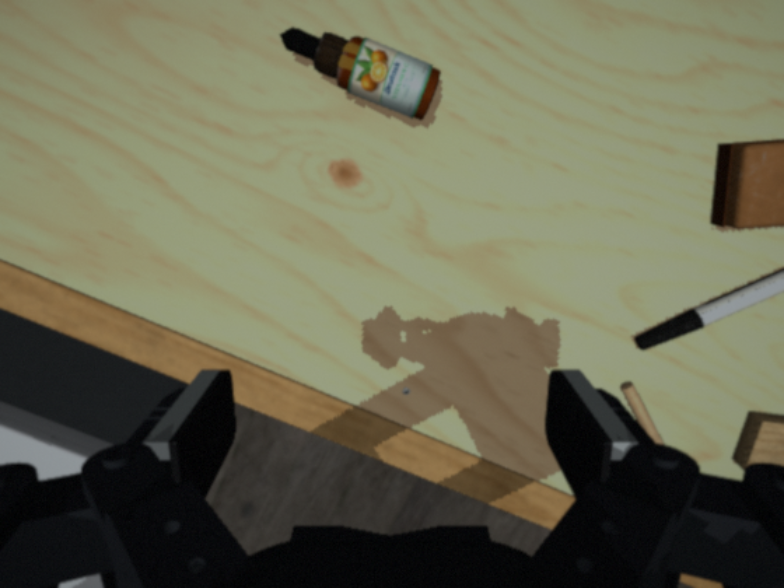

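Emit:
send_rows([
  [[0.009,0.01,-0.009],[0,0,0.12],-1],
  [[0.009,0.01,-0.009],[0,0,0.12],-1],
  [[0.009,0.01,-0.009],[0,0,0.12],-1],
  [[0.009,0.01,-0.009],[0,0,0.12],-1],
  [[0.009,0.01,-0.009],[0,0,0.12],-1],
  [[0.009,0.01,-0.009],[0,0,0.12],-1],
  [[0.009,0.01,-0.009],[0,0,0.12],-1],
  [[0.009,0.01,-0.009],[0,0,0.12],-1],
  [[0.009,0.01,-0.009],[0,0,0.12],-1],
  [[0.009,0.01,-0.009],[0,0,0.12],-1],
])

```text
time: 2.92
ee_pos: [0.5108, -0.1646, 0.1408]
tool_rot: [0.0, 0.686, 0.728, -0.0]
force: [0.2, 0.4, -0.8]
grip_width: 1.003
grip_force: 0.0
```

Emit:
send_rows([
  [[0,0,-0.009],[-0.109,-0.007,0],-1],
  [[0,0,-0.009],[-0.109,-0.007,0],-1],
  [[0,0,-0.009],[-0.109,-0.007,0],-1],
  [[0,0,-0.009],[-0.109,-0.007,0],-1],
  [[0,0,0],[0,0,0],-1],
  [[0,0,0],[0,0,0],-1],
])

```text
time: 3.42
ee_pos: [0.5094, -0.1628, 0.1037]
tool_rot: [0.157, 0.67, 0.71, -0.148]
force: [0.5, -0.4, -0.3]
grip_width: 1.001
grip_force: 0.0
```

```bash
python3 - <<'E'
from h import *
from scipy.spatial.transform import Rotation as R
st=robot.read_state(); print(st['ee_pos'],np.round(st['joints'],3))
q=st['tool_rot']; M=R.from_quat([q[1],q[2],q[3],q[0]]).as_matrix(); print(M.round(3))
s=snapshot('wrist'); save(s,'w2.png')
for l in ['dropper_bottle']:
    for q in silhouettes('wrist',l)[:2]:
        m=q['pixels'].astype(np.uint8); c=cv2.findContours(m,0,1)[0]; c=max(c,key=cv2.contourArea)
        b=cv2.boxPoints(cv2.minAreaRect(c)); print(q['p'],q['bbox']); print(onz(s,b,.0165).round(4).tolist())
E
```

```text
[ 0.50942034 -0.16283585  0.10373473] [-0.209  0.157  2.009 -0.533  0.928  0.048]
[[-0.052  0.998  0.024]
 [ 0.906  0.057 -0.42 ]
 [-0.421 -0.001 -0.907]]
0.7 [256.7, 122.2, 314.8, 259.3]
[[0.4958, -0.2556, 0.0165], [0.499, -0.1377, 0.0165], [0.5288, -0.1381, 0.0165], [0.5368, -0.2573, 0.0165]]
```

Emit:
send_rows([
  [[0.001,-0.004,-0.014],[0,0,0],-1],
  [[0.001,-0.004,-0.014],[0,0,0],-1],
  [[0.001,-0.004,-0.014],[0,0,0],-1],
  [[0.001,-0.004,-0.014],[0,0,0],-1],
  [[0.001,-0.005,-0.014],[0,0,0],-1],
  [[0.001,-0.005,-0.012],[0,0,0],-1],
  [[0,-0.005,-0.008],[0,0,0],-1],
  [[0,-0.005,-0.007],[0,0,0],-1],
  [[0,0,0],[0,0,0],-1],
  [[0,0,0],[0,0,0],-1],
])

```text
time: 4.35
ee_pos: [0.5169, -0.2, 0.0087]
tool_rot: [0.159, 0.671, 0.709, -0.148]
force: [0.1, -0.1, 0.7]
grip_width: 0.998
grip_force: 0.0
```

Emit:
send_rows([
  [[0,0,0],[0,0,0],1],
  [[0,0,0],[0,0,0],1],
  [[0,0,0],[0,0,0],1],
  [[0,0,0],[0,0,0],1],
  [[0,0,0],[0,0,0],1],
  [[0,0,0],[0,0,0],1],
  [[0,0,0],[0,0,0],1],
  [[0,0,0],[0,0,0],1],
  [[0,0,0],[0,0,0],1],
  [[0,0,0],[0,0,0],1],
], force=30)

```text
time: 5.18
ee_pos: [0.5172, -0.1987, 0.0089]
tool_rot: [0.159, 0.671, 0.709, -0.147]
force: [-2.7, 3.5, 5.8]
grip_width: 0.364
grip_force: 30.5
```

Emit:
send_rows([
  [[0,0,0.012],[0,0,0],1],
  [[0,0,0.015],[0,0,0],1],
  [[0,0,0.018],[0.05,0.003,0],1],
  [[0,0,0.018],[0.1,0.006,0],1],
  [[0,0,0.018],[0.1,0.006,0],1],
  [[0,0,0.018],[0.1,0.006,0],1],
  [[0,0,0.01],[0.1,0.006,0],1],
  [[0,0,0],[0.1,0.006,0],1],
  [[0,0,0],[0.1,0.006,0],1],
  [[0,0,0],[0.1,0.006,0],1],
])

```text
time: 6.02
ee_pos: [0.5175, -0.1997, 0.1192]
tool_rot: [-0.113, 0.678, 0.718, 0.11]
force: [-0.8, -0.4, -1.2]
grip_width: 0.362
grip_force: 29.9
```

Emit:
send_rows([
  [[0,0,0],[0.1,0.006,0],1],
  [[0,0,0],[0.1,0.006,0],1],
  [[0,0,0],[0.1,0.006,0],1],
  [[0,0,0],[0.1,0.006,0],1],
  [[0,0,0],[0.1,0.006,0],1],
  [[0,0,0],[0.1,0.006,0],1],
  [[0,0,0],[0.1,0.006,0],1],
  [[0,0,0],[0.1,0.006,0],1],
  [[0,0,0],[0,0,0],1],
  [[0,0,0],[0,0,0],1],
])

```text
time: 6.85
ee_pos: [0.5159, -0.1989, 0.1155]
tool_rot: [-0.386, 0.584, 0.615, 0.362]
force: [-0.4, 0.9, -1.3]
grip_width: 0.366
grip_force: 30.0
```

```bash
python3 - <<'E'
from h import *
from scipy.spatial.transform import Rotation as R
st=robot.read_state(); print(st['ee_pos'],np.round(st['joints'],3))
q=st['tool_rot']; M=R.from_quat([q[1],q[2],q[3],q[0]]).as_matrix(); print(M.round(3))
s=snapshot('scene'); p=proj(s,st['ee_pos'])[0].astype(int); print(p)
c=s['pixels'][max(0,p[1]-70):p[1]+70,max(0,p[0]-90):p[0]+90,::-1]
cv2.imwrite('pics/s2.png',cv2.resize(c,None,fx=4,fy=4,interpolation=2))
E
```

```text
[ 0.51593531 -0.19892774  0.11549124] [-0.824  0.723  1.497  0.638  1.862 -1.009]
[[-0.02   0.998 -0.052]
 [ 0.438  0.056  0.897]
 [ 0.899 -0.005 -0.439]]
[301 194]
```

View pics/s2.png

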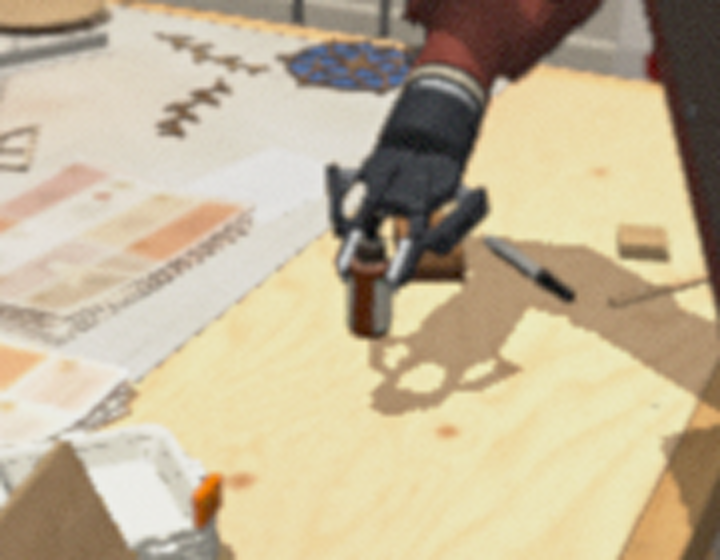

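Emit:
send_rows([
  [[0,0,-0.009],[0.02,0.001,0],1],
  [[0,0,-0.009],[0,0,0],1],
  [[0,0,-0.009],[0,0,0],1],
  [[0,0,-0.009],[0,0,0],1],
  [[0,0,-0.009],[0,0,0],1],
  [[0,0,-0.008],[0,0,0],1],
  [[0,0,-0.007],[0,0,0],1],
  [[0,0,-0.005],[0,0,0],1],
  [[0,0,0],[0,0,0],1],
  [[0,0,0],[0,0,0],1],
])

```text
time: 7.73
ee_pos: [0.5166, -0.1988, 0.052]
tool_rot: [-0.392, 0.58, 0.612, 0.369]
force: [0.5, -0.5, -0.5]
grip_width: 0.362
grip_force: 30.0
```

Emit:
send_rows([
  [[0,0,-0.0015],[0,0,0],1],
  [[0,0,-0.0015],[0,0,0],1],
  [[0,0,0],[0,0,0],1],
  [[0,0,0],[0,0,0],1],
])

```text
time: 8.07
ee_pos: [0.5168, -0.199, 0.0495]
tool_rot: [-0.392, 0.58, 0.612, 0.369]
force: [-0.4, 0.3, -1.2]
grip_width: 0.365
grip_force: 30.0
```

Emit:
send_rows([
  [[0,0,-0.0015],[0,0,0],1],
  [[0,0,-0.0015],[0,0,0],1],
  [[0,0,-0.0005],[0,0,0],1],
  [[0,0,0],[0,0,0],1],
])

```text
time: 8.4
ee_pos: [0.5166, -0.1988, 0.0456]
tool_rot: [-0.392, 0.58, 0.612, 0.369]
force: [-0.4, -0.5, -0.9]
grip_width: 0.361
grip_force: 30.0
```

Emit:
send_rows([
  [[0,0,-0.001],[0,0,0],1],
  [[0,0,-0.001],[0,0,0],1],
  [[0,0,0],[0,0,0],1],
  [[0,0,0],[0,0,0],1],
])

```text
time: 8.73
ee_pos: [0.5168, -0.199, 0.0441]
tool_rot: [-0.392, 0.579, 0.612, 0.369]
force: [0.3, 0.4, 0.2]
grip_width: 0.363
grip_force: 30.0
```

Emit:
send_rows([
  [[0,0,-0.001],[0,0,0],1],
  [[0,0,-0.001],[0,0,0],1],
  [[0,0,0],[0,0,0],1],
  [[0,0,0],[0,0,0],1],
])

```text
time: 9.07
ee_pos: [0.5168, -0.1989, 0.0441]
tool_rot: [-0.393, 0.578, 0.612, 0.37]
force: [-0.9, -0.1, 7.4]
grip_width: 0.36
grip_force: 30.3
```

```bash
python3 - <<'E'
from h import *
st=robot.read_state(); print(st['force'])
s=snapshot('scene'); p=proj(s,st['ee_pos'])[0].astype(int)
c=s['pixels'][max(0,p[1]-45):p[1]+45,max(0,p[0]-60):p[0]+60,::-1]
cv2.imwrite('pics/s3.png',cv2.resize(c,None,fx=6,fy=6,interpolation=2))
E
```

```text
[-0.92604131 -0.11795391  7.38420683]
```

View pics/s3.png

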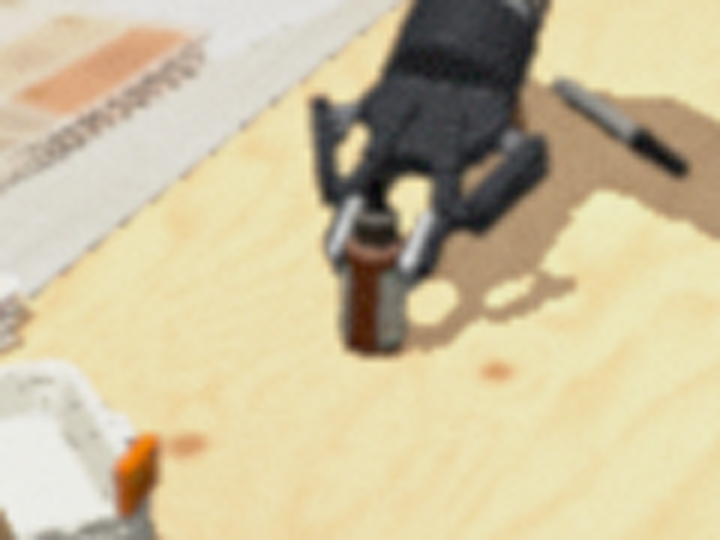

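Emit:
send_rows([
  [[0,0,0.001],[0,0,0],1],
  [[0,0,0],[0,0,0],0.2],
  [[0,0,0],[0,0,0],0.1],
  [[0,0,0],[0,0,0],-0.1],
  [[0,0,0],[0,0,0],-0.4],
  [[0,0,0],[0,0,0],-1],
  [[0,0,0],[0,0,0],-1],
  [[0,0,0],[0,0,0],-1],
  [[0,0,0],[0,0,0],-1],
  [[0,0,0],[0,0,0],-1],
])

```text
time: 9.95
ee_pos: [0.5168, -0.1989, 0.0428]
tool_rot: [-0.392, 0.58, 0.612, 0.369]
force: [-0.2, 0.4, -0.0]
grip_width: 0.999
grip_force: 0.0
```

Emit:
send_rows([
  [[0,-0.009,0.004],[0,0,0],-1],
  [[0.001,-0.018,0.009],[0,0,0],-1],
  [[0.001,-0.018,0.009],[0,0,0],-1],
  [[0.001,-0.018,0.009],[0,0,0],-1],
  [[0.001,-0.018,0.009],[0,0,0],-1],
  [[0.001,-0.018,0.009],[0,0,0],-1],
  [[0.0,-0.01,0.03],[0,0,0],-1],
  [[0.0,0,0.035],[0,0,0],-1],
  [[0.0,0,0.035],[0,0,0],-1],
  [[0,0,0],[0,0,0],-1],
])

```text
time: 10.78
ee_pos: [0.5238, -0.3114, 0.2004]
tool_rot: [-0.386, 0.579, 0.616, 0.369]
force: [0.8, 0.2, 1.4]
grip_width: 1.0
grip_force: 0.0
```

```bash
python3 - <<'E'
from h import *
from scipy.optimize import least_squares
st=robot.read_state(); print(np.round(st['joints'],3))
s=snapshot('top'); r=silhouettes('top','dropper_bottle'); print([(q['p'],q['bbox']) for q in r])
ss=snapshot('scene'); r2=silhouettes('scene','dropper_bottle');print([(q['p'],q['bbox']) for q in r2])
for x in (.515,.52): print(proj(s,[[x,-.207,0],[x,-.207,.1]]),proj(ss,[[x,-.207,0],[x,-.207,.1]]))
# tab by colour, two cameras
pts=[]
for n,k in (('top',s),('scene',ss)):
    h=cv2.cvtColor(k['pixels'],cv2.COLOR_RGB2HSV); m=cv2.inRange(h,(5,170,110),(18,255,255))
    N,L,S,C=cv2.connectedComponentsWithStats(m)
    g=proj(k,[[.51,.1,.09]])[0]; 
    for i in range(1,N):
        if S[i,4]>8 and np.linalg.norm(C[i]-g)<60: print(n,S[i],C[i],g, onz(k,[C[i]],.089))
c=s['pixels'][170:270,160:330,::-1]; cv2.imwrite('pics/t2.png',cv2.resize(c,None,fx=4.5,fy=4.5,interpolation=2))
E
```

```text
[-0.916  0.762  1.247  0.628  2.086 -0.949]
[(0.6, [297.3, 235.7, 311.5, 250.2])]
[(0.75, [297.4, 197.8, 304.5, 229.7])]
[[303.97772052 243.28389552]
 [306.01238447 238.14573612]] [[301.70717515 226.51646001]
 [302.94817825 197.7487045 ]]
[[303.97127145 241.57664335]
 [306.00359601 236.29801983]] [[300.22905303 226.14704126]
 [301.41223885 197.40768468]]
top [197 239  11   3  21] [201.9047619  240.38095238] [192.19121213 239.69744247] [[0.50848659 0.07376633 0.089     ]]
scene [260 243   6  12  47] [262.27659574 248.0212766 ] [255.12612988 252.6861347 ] [[0.50480264 0.0729776  0.089     ]]
```

View pics/t2.png

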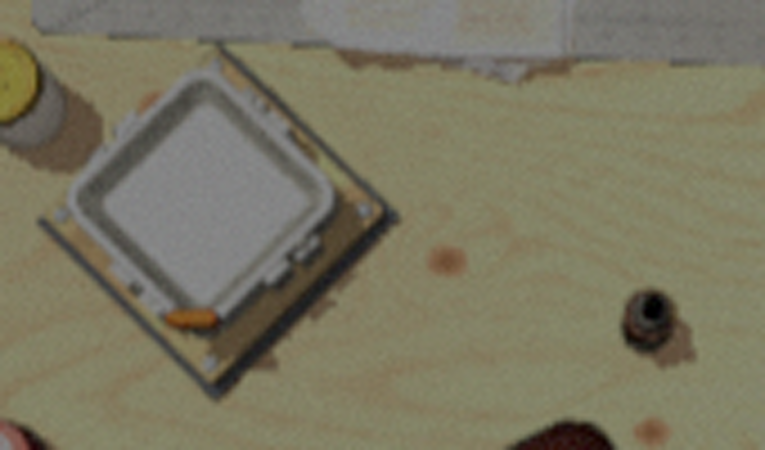

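```bash
python3 - <<'E'
from h import *
s=snapshot('top')
c=np.array([[220,45],[393,215],[215,395],[42,222]])/4.5+[160,170]
P=onz(s,c,.004); print(P.round(4)); C=P.mean(0); print(C,np.linalg.norm(P-C,axis=1))
a=[np.degrees(np.arctan2(*(P[i]-C)[[1,0]]))+90*k for i,k in ((0,0),(1,1),(3,-1))]; a.append(np.degrees(np.arctan2(*(C-P[2])[[1,0]]))); print(a)
th=np.radians(np.mean(a)); ux=np.array([np.cos(th),np.sin(th),0]); T=C*[1,1,0]-.078*ux+[0,0,.089]; print('tab',T)
ss=snapshot('scene'); print(proj(s,T),proj(ss,T))
E
```

```text
[[ 0.7028  0.0763  0.004 ]
 [ 0.5886 -0.0412  0.004 ]
 [ 0.4703  0.0703  0.004 ]
 [ 0.5823  0.1879  0.004 ]]
[0.58598096 0.07333322 0.004     ] [0.11681696 0.11452903 0.11571289 0.11465723]
[np.float64(1.4364658696200396), np.float64(1.2885335493246686), np.float64(1.8404565147374825), np.float64(1.4987214700363254)]
tab [0.50800826 0.07126959 0.089     ]
[[202.8178844  240.56337734]] [[261.4492961  247.35309538]]
```

Emit:
send_rows([
  [[0,0,0.006],[-0.113,-0.006,0],-1],
  [[0,0,0.006],[-0.113,-0.006,0],-1],
  [[0,0,0.006],[-0.113,-0.006,0],-1],
  [[0,0,0.006],[-0.113,-0.006,0],-1],
  [[0,0,0.006],[-0.113,-0.006,0],-1],
  [[0,0,0.006],[-0.113,-0.006,0],-1],
  [[0,0,0.006],[-0.113,-0.006,0],-1],
  [[0,0,0.006],[-0.113,-0.006,0],-1],
  [[0,0,0.006],[-0.113,-0.006,0],-1],
  [[0,0,0.006],[-0.113,-0.006,0],-1],
])

```text
time: 11.92
ee_pos: [0.5215, -0.3078, 0.2515]
tool_rot: [-0.002, 0.689, 0.725, -0.002]
force: [0.2, 0.5, 0.3]
grip_width: 1.0
grip_force: 0.0
```

Emit:
send_rows([
  [[-0.002,0.038,0],[0,0,-0.003],-1],
  [[-0.002,0.038,0],[0,0,-0.003],-1],
  [[-0.002,0.038,0],[0,0,-0.003],-1],
  [[-0.002,0.038,0],[0,0,-0.003],-1],
  [[-0.002,0.038,0],[0,0,-0.003],-1],
  [[-0.002,0.038,0],[0,0,-0.003],-1],
  [[-0.002,0.038,0],[0,0,-0.003],-1],
  [[-0.002,0.038,-0.01],[0,0,-0.003],-1],
  [[0,0.038,-0.01],[0,0,-0.003],-1],
  [[0,0.038,-0.01],[0,0,-0.003],-1],
])

```text
time: 12.75
ee_pos: [0.5044, 0.0739, 0.2201]
tool_rot: [-0.004, 0.699, 0.715, -0.001]
force: [1.1, -0.1, -0.1]
grip_width: 1.003
grip_force: 0.0
```

Emit:
send_rows([
  [[0,0,0],[0,0,0],-1],
  [[0,0,0],[0,0,0],-1],
  [[0,0,0],[0,0,0],-1],
])

```text
time: 13.0
ee_pos: [0.5051, 0.072, 0.2207]
tool_rot: [-0.004, 0.699, 0.715, -0.001]
force: [-0.2, 0.6, 1.1]
grip_width: 1.002
grip_force: 0.0
```

```bash
python3 - <<'E'
from h import *
from scipy.spatial.transform import Rotation as R
st=robot.read_state(); print(st['ee_pos'],np.round(st['joints'],3))
q=st['tool_rot']; print(R.from_quat([q[1],q[2],q[3],q[0]]).as_matrix().round(3))
s=snapshot('wrist'); save(s,'w3.png')
h=cv2.cvtColor(s['pixels'],cv2.COLOR_RGB2HSV); m=cv2.inRange(h,(5,170,90),(18,255,255))
N,L,S,C=cv2.connectedComponentsWithStats(m)
for i in range(1,N):
    if S[i,4]>30: print(S[i],C[i],onz(s,[C[i]],.095))
t=proj(s,[[.508,.0725,.089],[.508,.0725,.099]]); print(t)
E
```

```text
[0.50509704 0.07198717 0.22066045] [ 0.002 -0.016  1.887  0.004  1.277 -0.022]
[[-0.023  1.    -0.007]
 [ 1.     0.023  0.004]
 [ 0.004 -0.007 -1.   ]]
[276 177  13  39 457] [282.12691466 195.4463895 ] [[0.50638005 0.07241867 0.095     ]]
[[284.26101862 193.36548593]
 [284.37308572 196.79139328]]
```

View pics/w3.png

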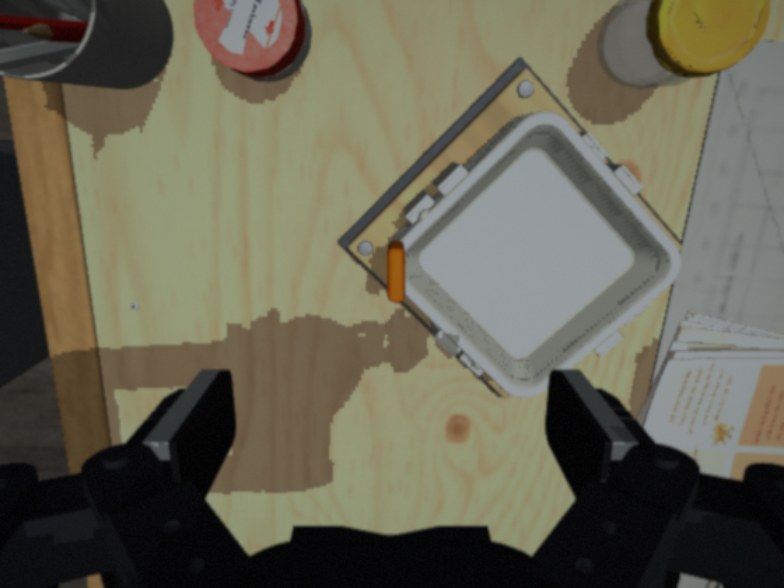

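Emit:
send_rows([
  [[0.0015,0.0005,-0.018],[0,0,0],-1],
  [[0,0,-0.02],[0,0,0],-1],
  [[0,0,-0.02],[0,0,0],-1],
  [[0,0,-0.02],[0,0,0],-1],
  [[0,0,-0.02],[0,0,0],-1],
  [[0,0,-0.02],[0,0,0],-1],
  [[0,0,-0.015],[0,0,0],-1],
  [[0,0,-0.01],[0,0,0],-1],
  [[0,0,-0.004],[0,0,0],-1],
  [[0,0,0],[0,0,0],-1],
])

```text
time: 13.88
ee_pos: [0.5068, 0.0716, 0.0741]
tool_rot: [-0.004, 0.7, 0.714, -0.001]
force: [-0.2, 0.8, 0.4]
grip_width: 1.002
grip_force: 0.0
```

Emit:
send_rows([
  [[0,0,0],[0,0,0],0.4],
  [[0,0,0],[0,0,0],0.5],
  [[0,0,0],[0,0,0],0.6],
  [[0,0,0],[0,0,0],0.65],
  [[0,0,0],[0,0,0],0.7],
  [[0,0,0],[0,0,0],0.75],
  [[0,0,0],[0,0,0],0.8],
], force=20)

```text
time: 14.47
ee_pos: [0.5075, 0.0727, 0.0752]
tool_rot: [-0.003, 0.699, 0.715, 0.0]
force: [-0.8, 0.6, 3.3]
grip_width: 0.103
grip_force: 15.2
```

Emit:
send_rows([
  [[0,0,0.001],[0,0,0],1],
  [[0,0,0],[0,0,0],1],
  [[0,0,0],[0,0,0],1],
  [[0,0,0],[0,0,0],1],
  [[0,0,0],[0,0,0],1],
  [[0,0,0],[0,0,0],1],
], force=60)

```text
time: 14.97
ee_pos: [0.5072, 0.0726, 0.0757]
tool_rot: [-0.003, 0.699, 0.715, -0.0]
force: [-1.0, 0.1, 0.0]
grip_width: 0.09
grip_force: 62.0
```

Emit:
send_rows([
  [[0,0,0.0016],[-0.0003,0.01,0],1],
  [[0,0,0.0016],[-0.0003,0.01,0],1],
  [[0,0,0.0016],[-0.0003,0.01,0],1],
  [[0,0,0],[0,0,0],1],
])

```text
time: 15.3
ee_pos: [0.5071, 0.0726, 0.0806]
tool_rot: [-0.014, 0.699, 0.715, -0.012]
force: [-1.0, 0.0, 0.1]
grip_width: 0.094
grip_force: 62.4
```

Emit:
send_rows([
  [[0.0002,0,0.0016],[-0.0003,0.01,0],1],
  [[0.0002,0,0.0016],[-0.0003,0.01,0],1],
  [[0.0002,0,0.0016],[-0.0003,0.01,0],1],
  [[0,0,0],[0,0,0],1],
])

```text
time: 15.63
ee_pos: [0.5083, 0.0725, 0.086]
tool_rot: [-0.024, 0.699, 0.714, -0.022]
force: [0.5, 0.6, 0.8]
grip_width: 0.095
grip_force: 62.1
```

Emit:
send_rows([
  [[0.0002,0,0.0016],[-0.0003,0.01,0],1],
  [[0.0003,0,0.0016],[-0.0003,0.01,0],1],
  [[0.0003,0,0.0016],[-0.0003,0.01,0],1],
  [[0.0003,0,0.0016],[-0.0003,0.01,0],1],
  [[0.0003,0,0.0016],[-0.0003,0.01,0],1],
  [[0.0003,0,0.0016],[-0.0003,0.01,0],1],
  [[0,0,0],[0,0,0],1],
])

```text
time: 16.22
ee_pos: [0.5114, 0.0726, 0.0958]
tool_rot: [-0.044, 0.698, 0.713, -0.042]
force: [5.6, 0.8, -2.3]
grip_width: 0.091
grip_force: 61.3
```

```bash
python3 - <<'E'
from h import *
s=snapshot('scene')
c=s['pixels'][170:290,180:340,::-1]; cv2.imwrite('pics/s4.png',cv2.resize(c,None,fx=4.5,fy=4.5,interpolation=2))
E
```

```text
(no output)
```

View pics/s4.png

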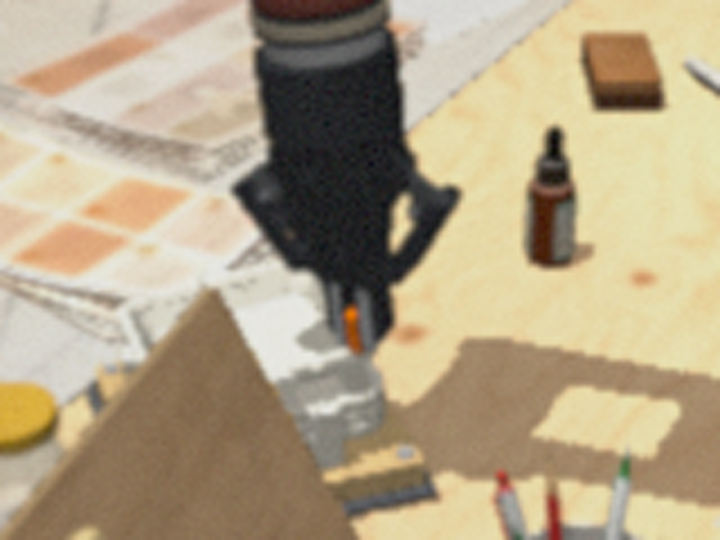

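Emit:
send_rows([
  [[0.0005,0,0.0016],[-0.0003,0.01,0],1],
  [[0.0005,0,0.0016],[-0.0003,0.01,0],1],
  [[0.0005,0,0.0016],[-0.0003,0.01,0],1],
  [[0.0005,0,0.0016],[-0.0003,0.01,0],1],
  [[0,0,0],[0,0,0],1],
])

```text
time: 16.68
ee_pos: [0.5126, 0.0726, 0.1023]
tool_rot: [-0.058, 0.697, 0.712, -0.057]
force: [2.9, 0.5, 1.1]
grip_width: 0.092
grip_force: 61.9
```

Emit:
send_rows([
  [[0.0006,0,0.0016],[-0.0003,0.01,0],1],
  [[0.0006,0,0.0016],[-0.0003,0.01,0],1],
  [[0.0006,0,0.0016],[-0.0003,0.01,0],1],
  [[0.0006,0,0.0016],[-0.0003,0.01,0],1],
  [[0.0006,0,0.0016],[-0.0003,0.01,0],1],
  [[0,0,0],[0,0,0],1],
])

```text
time: 17.18
ee_pos: [0.5145, 0.0726, 0.1095]
tool_rot: [-0.076, 0.695, 0.711, -0.076]
force: [2.1, 1.3, 0.3]
grip_width: 0.091
grip_force: 61.7
```

Emit:
send_rows([
  [[0.0006,0,0.0016],[-0.0003,0.01,0],1],
  [[0.0006,0,0.0016],[-0.0003,0.01,0],1],
  [[0.0006,0,0.0016],[-0.0003,0.01,0],1],
  [[0.0006,0,0.0016],[-0.0003,0.01,0],1],
  [[0.0006,0,0.0016],[-0.0003,0.01,0],1],
  [[0.0006,0,0.0016],[-0.0003,0.01,0],1],
  [[0,0,0],[0,0,0],1],
])

```text
time: 17.77
ee_pos: [0.5177, 0.0723, 0.1189]
tool_rot: [-0.097, 0.693, 0.708, -0.098]
force: [0.1, 0.8, -0.9]
grip_width: 0.088
grip_force: 61.4
```

Emit:
send_rows([
  [[0,0,0.002],[0,0,0],1],
  [[0,0,0.003],[0,0,0],1],
  [[0,0,0.004],[0,0,0],1],
  [[0,0,0.005],[0,0,0],1],
  [[0,0,0.008],[0,0,0],1],
  [[0,0,0.008],[0,0,0],1],
  [[0,0,0.008],[0,0,0],1],
  [[0,0,0.008],[0,0,0],1],
  [[0,0,0.008],[0,0,0],1],
  [[0,0,0.006],[0,0,0],1],
])

```text
time: 18.6
ee_pos: [0.5186, 0.0726, 0.1805]
tool_rot: [-0.096, 0.693, 0.708, -0.097]
force: [0.4, -0.3, -0.6]
grip_width: 0.094
grip_force: 61.4
```

```bash
python3 - <<'E'
from h import *
print(robot.read_state()['force'])
s=snapshot('scene')
c=s['pixels'][150:290,170:340,::-1]; cv2.imwrite('pics/s5.png',cv2.resize(c,None,fx=4,fy=4,interpolation=2))
E
```

```text
[ 0.41834254 -0.33331197 -0.63117206]
```

View pics/s5.png

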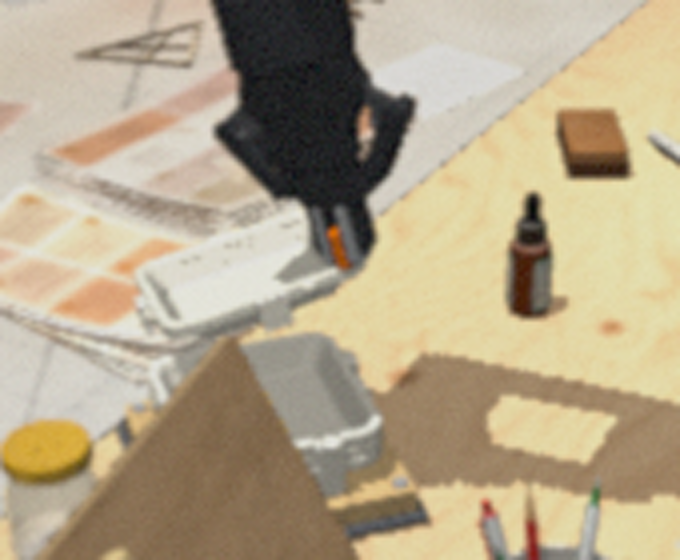

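Emit:
send_rows([
  [[0,0,0.005],[0.001,-0.047,0],1],
  [[0,0,0.005],[0.001,-0.047,0],1],
  [[0,0,0.005],[0.001,-0.047,0],1],
  [[0,0,0],[0.001,-0.047,0],1],
  [[0,0,0],[0.001,-0.047,0],1],
  [[0,0,0],[0.001,-0.045,0],1],
  [[-0.006,-0.018,0],[0,0,0],1],
  [[-0.007,-0.02,0],[0,0,0],1],
  [[-0.007,-0.02,0],[0,0,0],1],
  [[-0.007,-0.02,0],[0,0,0],1],
])

```text
time: 19.48
ee_pos: [0.4904, -0.006, 0.194]
tool_rot: [0.001, 0.699, 0.715, 0.003]
force: [-0.2, 0.0, 0.0]
grip_width: 0.098
grip_force: 61.4
```

Emit:
send_rows([
  [[-0.007,-0.02,0],[0,0,0],1],
  [[-0.007,-0.02,-0.01],[0,0,0],1],
  [[-0.007,-0.015,-0.012],[0,0,0],1],
  [[0,-0.009,-0.012],[0,0,0],1],
  [[0,0,-0.012],[0,0,0],1],
  [[0,0,-0.012],[0,0,0],1],
  [[0,0,-0.01],[0,0,0],1],
  [[0,0,-0.005],[0,0,0],1],
  [[0,0,0],[0,0,0],1],
  [[0,0,0],[0,0,0],1],
])

```text
time: 20.32
ee_pos: [0.4701, -0.0692, 0.121]
tool_rot: [0.001, 0.699, 0.715, 0.003]
force: [0.3, 0.2, -0.4]
grip_width: 0.094
grip_force: 61.4
```

Emit:
send_rows([
  [[0,0,0],[0,0,0],1],
  [[0,0,0],[0,0,0],1],
  [[0,0,0],[0,0,0],1],
  [[0,0,0],[0,0,0],1],
  [[0,0,0],[0,0,0],1],
  [[0,0,0],[0,0,0],1],
])

```text
time: 20.82
ee_pos: [0.4703, -0.0695, 0.1212]
tool_rot: [0.001, 0.699, 0.715, 0.003]
force: [0.9, -0.5, -0.6]
grip_width: 0.093
grip_force: 61.4
```

```bash
python3 - <<'E'
from h import *
from scipy.spatial.transform import Rotation as R
st=robot.read_state(); print(st['ee_pos'],st['time'],st['force'])
q=st['tool_rot']; print(R.from_quat([q[1],q[2],q[3],q[0]]).as_matrix().round(3))
t=snapshot('top'); s=snapshot('scene')
a=cv2.resize(t['pixels'][150:290,160:330,::-1],(400,329),interpolation=2); b=cv2.resize(s['pixels'][150:290,190:360,::-1],(400,329),interpolation=2)
cv2.imwrite('pics/f.png',np.hstack([a,b]))
E
```

```text
[ 0.47025859 -0.06945592  0.12120166] 20.8167 [ 0.85778027 -0.54653465 -0.64461824]
[[-0.022  1.     0.006]
 [ 1.     0.022  0.002]
 [ 0.002  0.006 -1.   ]]
```

View pics/f.png

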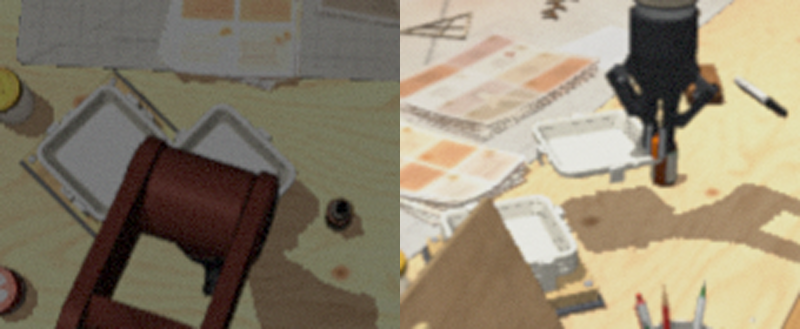

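The view shows the tray held level, with its right corner a few centimetres from the upright bottle. The stack has not moved.

```bash
python3 -c "
from station import ticket; print(ticket.hand_in())"
```

```text
the job is handed in; nothing more can be done
None
```

The job is handed in, with no verdict shown: the bottle stands upright on the bench, the stack is in place, and the peeled tray is held level and still about 10 cm up, a few centimetres beside the bottle.

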